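# Set out the film-change kit on the kitting board

## Task

Set out the kit for the next film change on the aluminium kitting board: stand the empty brown cardboard core on the pad next to the black stop bar, the spare film roll on the middle pad between the core and the can, and the grey can on the pad at the other end, each upright and centred on its pad; put the brass weight upright and centred on top of the film roll. Leave the tape roll, the swab jar and the carton where they are, and let go of everything.

Things in the scene. Friction and masses are not known exactly. Their poses are not given: they have to be found in the camera images.
- kit_board: Fixed aluminium plate, 262x90x8 mm, at any angle. Three round black rubber pads, 70 mm across, in a row along its x axis, tops 10 mm above the worktop; a black plastic stop bar, 16 mm wide, 22 mm high over the worktop, across one end. Origin: on the worktop under the middle pad's centre; x points along the row to the bar. Pads at x = +82 mm (next to the bar), 0, -82 mm; bar x = 120 to 136 mm.
- core: Empty brown cardboard core, an open tube standing upright, 33 mm across and 100 mm tall. Origin: centre of its underside; z up along the tube.
- film_roll: Spare roll of pale film, lying flat (its hole vertical), 62 mm across and 45 mm high, flat top with a narrow hole. Origin: centre of its underside; z up.
- can: Grey can with a narrower screw lid, standing, 48 mm across up to 42 mm high, the lid 36 mm across up to 58 mm. Origin: centre of its underside; z up.
- weight: Brass press weight with a knob-like head, standing, 33 mm across up to 25 mm high, the head 25 mm across up to 37 mm. About 0.4 kg. Origin: centre of its underside; z up.
- tape: Bystander: roll of amber tape, lying flat, 66 mm across, 20 mm high. Origin: centre of its underside. Leave it alone.
- jar: Bystander: clear jar of cotton swabs, 44 mm across, 80 mm high. Origin: centre of its underside. Leave it alone.
- carton: Bystander: small closed carton, 60 x 70 x 42 mm. Origin: centre of its underside. Leave it alone.
Mind the look-alikes: they are no part of the job. What is shaped like the film_roll but purple or turquoise is not meant.

How it is judged:
At the end, for the whole second after the job is handed in: Core on the pad next to the bar, film roll on the middle pad, can on the pad at the other end, each within 12 mm of the pad's centre along and across the row, standing on the pad; the weight on top of the film roll, within 12 mm of its axis; all upright within 0.1 rad, at rest and released (x of core in the frame of kit_board between 0.07 and 0.094 m and y of core in the frame of kit_board between -0.012 and 0.012 m and z of core in the frame of kit_board between 0.006 and 0.014 m and x of film_roll in the frame of kit_board between -0.012 and 0.012 m and y of film_roll in the frame of kit_board between -0.012 and 0.012 m and z of film_roll in the frame of kit_board between 0.006 and 0.014 m and x of can in the frame of kit_board between -0.094 and -0.07 m and y of can in the frame of kit_board between -0.012 and 0.012 m and z of can in the frame of kit_board between 0.006 and 0.014 m and horizontal distance between weight and film_roll below 0.012 m and z of weight in the frame of film_roll between 0.041 and 0.049 m and angle between each of core, film_roll, can, weight's own z axis and vertical below 0.1 rad and linear speed of each of core, film_roll, can, weight below 0.02 m/s); the robot touches nothing.
It fails at once if a bystander (tape roll, swab jar or carton) is moved by more than 25 mm (distance of any of tape, jar, carton from where it was at the start of the episode above 0.025 m).
It also fails if it takes over 120 s, if anything falls off the work surface, if the arm or the gripper's body presses on something with over 40 N, if the wrist force passes 120 N, or if a joint passes its speed limit or range.

## Robot

A 7-joint arm with a two-finger parallel gripper is mounted at the origin on a cart in front of the work surface, level with it; the furniture and walls round the work are solid. World frame = base frame: x ahead of the robot, y to its left, z up, the work surface at z = 0. Lengths are in m, angles in rad, forces in N, time in s.
With the tool pointing down it reaches from about 0.4 to 0.875 m from the base axis. Payload 19.3 kg.
Tool frame: the origin (TCP) lies midway between the tips of the shut fingers; the grasp point (between the pads) lies bot.pinch_z behind it (bot.pinch_z is the distance from the TCP to the grasp point, in m); z points along the fingers, y is the line along which they close (so a half turn about z gives the same grasp; the last joint's range is limited). The gripper opens to 85 mm and grips with 20 to 120 N. Pads are 22 mm wide; open, the fingers measure 114 mm over their backs; the gripper's body (76 mm by 85 mm) begins 54 mm behind the grasp point. The pads swing forward as they close: fully open they stand 13 mm farther back than shut.
Start: joints at [1.216, 0.521, -0.036, 1.599, 0.021, 1.021, -0.113], TCP at [0.176, -0.6, 0.231] pointing down, gripper open.
Joint ranges: [-2.91, 2.91], [-0.3, 2.13], [-1.5, 1.42], [0.17, 2.43], [-1.26, 4.41], [0.16, 1.93], [-2.52, 2.52]. Speed limits (rad/s): [1.89, 1.89, 2.39, 2.39, 3.01, 3.01, 3.01].

## Interface

Orientations are given as [roll, pitch, yaw] about the fixed x, y, z axes, in that order (R = Rz(yaw) Ry(pitch) Rx(roll)).
In Python, from workcell import readout, grab_frame, camera_info, workorder, bot gives the robot as it stands. The module is installed in compiled form; this text tells all that it offers.
- The arm moves only by the tool drive_tool, never from a script. Its argument "targets" is a list of rows, each an object of numbers: "dx", "dy", "dz": the shift along the tool's x, y, z as a fraction of full scale; "yaw": the turn about the tool's z as a fraction of full scale; "fingers": the closure, from 0 (fully open) to 1 (shut). In form: [{"dx": .., "dy": .., "dz": .., "yaw": .., "fingers": ..}, ...]. A call has 1 to 20 rows; each row shifts and turns the commanded pose from where the row before left it, along the tool's axes as they then stand; what a row does not reach is not made up. Full scale, the value 1, is 0.1 m for a shift and 90 degrees for a turn. A row lasts 1/10 s, in which the tool goes at most 50 mm and 8.59 degrees, less where a joint would pass 70% of its speed; a pose out of reach is approached as far as the arm can. A call with a number of a shift or a turn outside -1 to 1 is refused whole. A call with a gripper value outside its range is refused whole. The fingers move at their own pace and stop on an object; "squeeze" is the grip in N (left out, the last holds). Time passes only in rows, so rows that do not move let the fingers close. It gives the time, the measured TCP pose, the force, the opening and the grip force at its end, in the units of the state.
- readout.observe(): the state, without advancing time (a new reading comes with each control period).
- grab_frame(name): name is "scene" or "top" or "wrist"; returns the picture (480x640x3 uint8, blue, green, red); there is no depth.
- camera_info(name): a dict with "fx", "fy", "cx", "cy" (pixels), "T" (4x4, takes a point from camera to world coordinates); the wrist camera has in their place "hand_eye" (4x4, takes a point from camera to tool coordinates, whose origin is the TCP and whose axes are the flange's). Camera axes: x right, y up, looking along -z (the intrinsics and any distortion apply to the point x, -y, -z); pixel columns grow to the right and rows downward; lengths in m; the calibration is good to about 2 mm. The wrist camera is an equidistant fisheye: a pixel r from the principal point sees the ray r / f radians off the axis. A picture is of the moment at which its call begins: read the wrist's pose just before it. camera_info takes no time and is no camera call.
- workorder.job_done(): hands the job in; it is judged then, once.
The state is a dict: "clock": time; "qpos": joint angles; "qd": joint speeds; "joint_efforts": joint torques, N m; "position": TCP position; "tool_rot": TCP orientation; "force": force on the tool from outside, world axes, zero at the start; "moment": the same for the moment, N m; "grip_width": finger opening in m; "finger_force": force on a finger pad.
Only numpy, scipy, OpenCV 4.12 (cv2) and the standard library are available. Lean on these libraries where they do the work, as an engineer would, in place of code of your own. Each camera call takes 0.05 s, during which the arm holds its last target. There are 200 camera calls.

## Working session

There is one attempt and no reset: what is moved stays moved. The work goes in short steps, Python scripts to look and compute and a tool call to move; the robot and the scene stay as the last step left them, time stands still between calls to the robot, and variables do not carry over. Pictures are saved under pics/ and viewed, at most 14 in all, crops included, and the job is handed in when it is done.

Besides the shell and the picture viewer there is one more tool, called after "Call:" as name([rows], argument=value, ...), one row to a line, values as JSON. drive_tool: Moves the arm, as the interface text tells. Shift numbers are shares of 0.1 m and turn numbers shares of 90 degrees, none past 1 either way. Its arguments: {"type":"object","properties":{"targets":{"type":"array","items":{"type":"object","properties":{"dx":{"type":"number","minimum":-1,"maximum":1},"dy":{"type":"number","minimum":-1,"maximum":1},"dz":{"type":"number","minimum":-1,"maximum":1},"yaw":{"type":"number","minimum":-1,"maximum":1},"fingers":{"type":"number"}}}},"squeeze":{"type":"number"}},"required":["targets"]}

```bash
mkdir -p pics
python3 - <<'E'
from workcell import readout, grab_frame, camera_info, workorder, bot
import cv2
import numpy as np
np.set_printoptions(precision=4,suppress=True)
print(bot.pinch_z, readout.observe())
for n in("scene","top","wrist"):
    print(n,camera_info(n)); im=grab_frame(n); cv2.imwrite(f"pics/{n}0.png",im)
E
```

```text
0.0187 {'clock': 0.0, 'qpos': array([ 1.2158,  0.5221, -0.0363,  1.6   ,  0.0212,  1.0211, -0.1128]), 'qd': array([-0.0014, -0.0001,  0.0003,  0.001 , -0.0003,  0.0001,  0.001 ]), 'joint_efforts': array([ -0.0006, -92.7121,   1.9802, -36.9944,   0.018 ,   0.0081,
        -0.0001]), 'position': array([ 0.1755, -0.5995,  0.2307]), 'tool_rot': array([-3.1404,  0.0001,  0.2848]), 'force': array([ 0.2794,  0.2363, -0.1609]), 'moment': array([-0.0309, -0.0605,  0.0218]), 'finger_force': 0.0, 'grip_width': 0.08555702357197176}
scene {'fx': 452.3745066638185, 'fy': 452.3745066638185, 'cx': 315.75340307894925, 'cy': 239.94714497174394, 'T': array([[-0.6449,  0.3292, -0.6897, -0.4518],
       [-0.7639, -0.3028,  0.5698,  0.703 ],
       [-0.0213,  0.8944,  0.4467,  0.6676],
       [ 0.    ,  0.    ,  0.    ,  1.    ]])}
top {'fx': 502.57144597174056, 'fy': 502.57144597174056, 'cx': 317.29420561847076, 'cy': 233.6522060952304, 'T': array([[ 0.0132,  0.9967, -0.0802,  0.3959],
       [-0.9996,  0.0152,  0.025 , -0.0762],
       [ 0.0262,  0.0798,  0.9965,  1.2375],
       [ 0.    ,  0.    ,  0.    ,  1.    ]])}
wrist {'fx': 371.64829954431775, 'fy': 371.64829954431775, 'cx': 324.9314763865217, 'cy': 236.36087494318255, 'hand_eye': array([[-0.0004,  0.9619,  0.2733,  0.0692],
       [ 1.    , -0.    ,  0.0015, -0.0001],
       [ 0.0015,  0.2733, -0.9619, -0.1436],
       [ 0.    ,  0.    ,  0.    ,  1.    ]])}
```

View pics/top0.png

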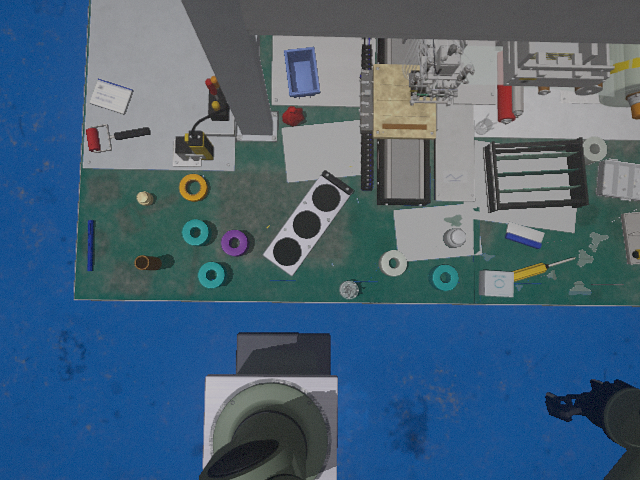

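View pics/scene0.png

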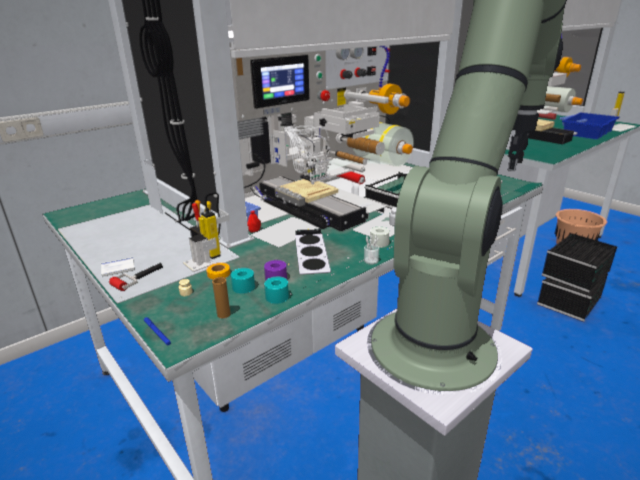

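Top view: weight (145,198), core (147,262), pads (287,251), (303,224) and (325,198), with the bar at (337,181). Bystanders are the tape (193,187), jar (348,289) and carton (497,284).
Film roll candidates: pale (393,263), pale ring (594,149), purple (233,242), turquoise (196,232), (211,275) and (445,278). I choose the pale one at (393,263). Can candidates: grey (455,238) and the jar (348,289). I'll check both choices in a close crop.

```bash
cat > h.py <<'E'
from workcell import readout, grab_frame, camera_info, bot
import cv2, numpy as np
from scipy.spatial.transform import Rotation as R
np.set_printoptions(precision=4,suppress=True)
def tool(s): 
    T=np.eye(4); T[:3,:3]=R.from_euler('xyz',s['tool_rot']).as_matrix(); T[:3,3]=s['position']; return T
def cam(n,s=None):
    c=camera_info(n); return c,(tool(s)@c['hand_eye'] if n=='wrist' else c['T'])
def ray(n,uv,s=None):
    c,T=cam(n,s); x=(uv[0]-c['cx'])/c['fx']; y=(uv[1]-c['cy'])/c['fy']
    if n=='wrist':
        r=np.hypot(x,y)+1e-12; d=np.array([np.sin(r)*x/r,np.sin(r)*y/r,np.cos(r)])
    else: d=np.array([x,y,1.])
    d=T[:3,:3]@(d*[1,-1,-1]); return T[:3,3],d/np.linalg.norm(d)
def plane(n,uv,z,s=None):
    o,d=ray(n,uv,s); return o+d*(z-o[2])/d[2]
def proj(n,p,s=None):
    c,T=cam(n,s); q=T[:3,:3].T@(np.asarray(p)-T[:3,3])*[1,-1,-1]
    if n=='wrist':
        rr=np.hypot(q[0],q[1])+1e-12; th=np.arctan2(rr,q[2]); x,y=th*q[0]/rr,th*q[1]/rr
    else: x,y=q[0]/q[2],q[1]/q[2]
    return np.array([c['fx']*x+c['cx'],c['fy']*y+c['cy']])
def meet(a,b):
    (o1,d1),(o2,d2)=a,b; t=np.linalg.lstsq(np.c_[d1,-d2],o2-o1,rcond=None)[0]
    p,q=o1+d1*t[0],o2+d2*t[1]; return (p+q)/2,np.linalg.norm(p-q)
def blobs(im,lo,hi,amin,roi=None):
    m=cv2.inRange(cv2.cvtColor(im,cv2.COLOR_BGR2HSV),np.array(lo),np.array(hi))
    if roi: k=np.zeros_like(m); x0,y0,x1,y1=roi; k[y0:y1,x0:x1]=1; m=m*k
    out=[]
    for c in cv2.findContours(m,cv2.RETR_EXTERNAL,cv2.CHAIN_APPROX_NONE)[0]:
        a=cv2.contourArea(c)
        if a>=amin: out.append((a,cv2.boundingRect(c),np.array(cv2.minAreaRect(c)[0]),c))
    return out
E
python3 - <<'E'
from h import *
t=cv2.imread('pics/top0.png'); s=cv2.imread('pics/scene0.png')
for nm,lo,hi,roi in (('pads',(0,0,0),(180,120,70),(262,170,352,276)),):
    for b in blobs(t,lo,hi,60,roi): print('top',nm,b[0],b[1],b[2],plane('top',b[2],.01)[:2])
    for b in blobs(s,lo,hi,40,(290,225,335,276)): print('scene',nm,b[0],b[1],b[2],plane('scene',b[2],.01)[:2])
for nm,uv,z in (('weight',(146,197),.037),('core',(143,262),.1),('film',(393,263),.045),('ring2',(594,149),.045),('can',(455,237),.058),('tape',(193,187),.02),('jar',(348,289),.08),('carton',(497,284),.042),('turq',(196,232),.045),('purp',(234,242),.045),('turq2',(211,274),.045),('turq3',(445,278),.045)):
    p=plane('top',uv,z); print(nm,p,np.linalg.norm(p[:2]),'scene px',proj('scene',p))
z=lambda im,x,y,w,h,k:cv2.resize(im[y:y+h,x:x+w],None,fx=k,fy=k,interpolation=cv2.INTER_CUBIC)
a=np.hstack([z(t,330,215,140,90,2.85),z(t,100,170,140,90,2.85)])[:, :798]
b=np.hstack([z(s,340,210,80,70,5),z(s,165,255,80,70,5)])[:340,:798]
a=cv2.copyMakeBorder(a,0,0,0,800-a.shape[1],0); b=cv2.copyMakeBorder(b,0,0,0,800-b.shape[1],0)
cv2.imwrite('pics/crop1.png',np.vstack([a,b])); print(a.shape,b.shape)
E
```

```text
top pads 556.5 (273, 238, 28, 28) [286.8 251.6] [ 0.4495 -0.0332]
top pads 547.5 (293, 211, 27, 28) [306.  224.5] [ 0.5167 -0.079 ]
top pads 538.5 (312, 185, 28, 27) [325.5 197.5] [ 0.5843 -0.1261]
top pads 200.5 (322, 171, 30, 24) [337.1351 181.8108] [ 0.624  -0.1544]
scene pads 143.5 (303, 259, 22, 10) [313.5 263.5] [ 0.4493 -0.0306]
scene pads 118.5 (302, 247, 20, 9) [311.5 251. ] [ 0.5138 -0.0765]
scene pads 219.0 (296, 225, 39, 19) [316.35 233.05] [ 0.6017 -0.1707]
weight [0.574  0.3043 0.037 ] 0.6496853704418969 scene px [187.9966 279.2252]
core [0.4177 0.2851 0.1   ] 0.5056752271426335 scene px [220.6848 279.294 ]
film [ 0.4245 -0.2872  0.045 ] 0.5125327825253811 scene px [379.7305 230.1234]
ring2 [ 0.7102 -0.7814  0.045 ] 1.0558908532626499 scene px [409.2292 175.3175]
can [ 0.4878 -0.4325  0.058 ] 0.6518928881260837 scene px [394.9742 208.8178]
tape [0.603  0.1973 0.02  ] 0.6344914004532939 scene px [218.6411 267.2878]
jar [ 0.3626 -0.1774  0.08  ] 0.4037024494359408 scene px [370.2934 236.8394]
carton [ 0.3779 -0.5375  0.042 ] 0.6570129549113942 scene px [439.3744 214.0684]
turq [0.4913 0.1811 0.045 ] 0.5236164375819002 scene px [243.3436 272.5594]
purp [0.4689 0.0909 0.045 ] 0.47765870149892636 scene px [275.2799 264.4801]
turq2 [0.3927 0.1428 0.045 ] 0.41786893649390183 scene px [276.1048 281.8341]
turq3 [ 0.3905 -0.4116  0.045 ] 0.5673735049434585 scene px [413.0832 222.4202]
(256, 800, 3) (340, 800, 3)
```

View pics/crop1.png

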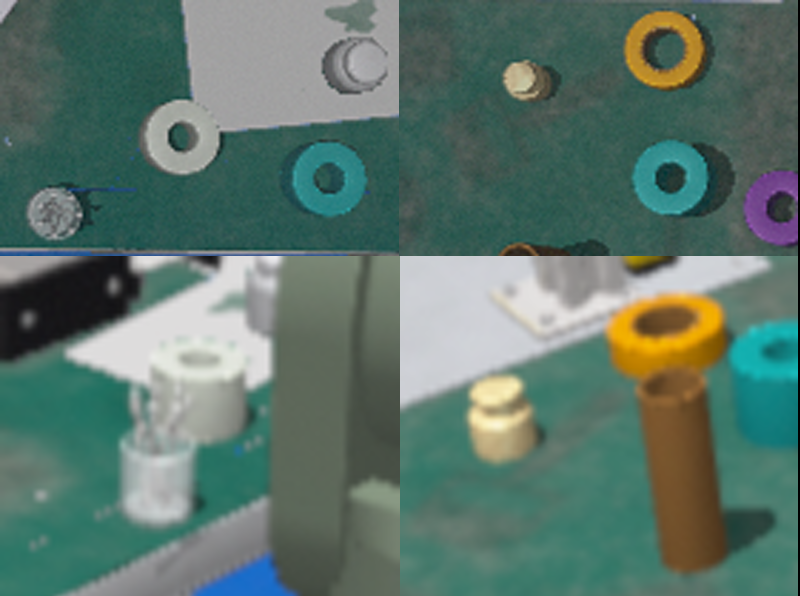

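The crop shows the ivory roll at top-view pixel (393,263), the grey can with its screw lid at (455,238) and the jar at (349,289). The brass weight's head is at about (142,197). The scene view predicts the film top at (379.7,230.1) and I see it at (380,230), so a height of 45 mm holds. The pad spacing comes out at 163.7 mm, as it should. The pale ring at (594,149) is out of reach. I'm moving above the film roll now, with the gripper already turned to the row.

Call:
drive_tool([
  {"yaw": 0.0943},
  {"yaw": 0.0943},
  {"yaw": 0.0943},
  {"yaw": 0.0943},
  {"yaw": 0.0943},
  {"yaw": 0.0943},
  {"dy": -0.4,"dx": 0.026},
  {"dy": -0.4,"dx": 0.026},
  {"dy": -0.4,"dx": 0.026},
  {"dy": -0.4,"dx": 0.026},
  {"dy": -0.4,"dx": 0.026},
  {"dy": -0.4,"dx": 0.026},
  {"dy": -0.4,"dx": 0.026},
  {"dy": -0.4,"dx": 0.026},
  {"dy": -0.4,"dx": 0.026},
  {"dy": -0.4,"dx": 0.026},
  {},
  {},
  {},
])

```text
invalid input
```

Call:
drive_tool([
  {"dx": 0,"dy": 0,"dz": 0,"yaw": 0.09,"fingers": 0},
  {"dx": 0,"dy": 0,"dz": 0,"yaw": 0.09,"fingers": 0},
  {"dx": 0,"dy": 0,"dz": 0,"yaw": 0.09,"fingers": 0},
  {"dx": 0,"dy": 0,"dz": 0,"yaw": 0.09,"fingers": 0},
  {"dx": 0,"dy": 0,"dz": 0,"yaw": 0.09,"fingers": 0},
  {"dx": 0,"dy": 0,"dz": 0,"yaw": 0.09,"fingers": 0},
  {"dx": 0.03,"dy": -0.4,"dz": 0,"yaw": 0.03,"fingers": 0},
  {"dx": 0.03,"dy": -0.4,"dz": 0,"yaw": 0,"fingers": 0},
  {"dx": 0.03,"dy": -0.4,"dz": 0,"yaw": 0,"fingers": 0},
  {"dx": 0.03,"dy": -0.4,"dz": 0,"yaw": 0,"fingers": 0},
  {"dx": 0.03,"dy": -0.4,"dz": 0,"yaw": 0,"fingers": 0},
  {"dx": 0.03,"dy": -0.4,"dz": 0,"yaw": 0,"fingers": 0},
  {"dx": 0.03,"dy": -0.4,"dz": 0,"yaw": 0,"fingers": 0},
  {"dx": 0.03,"dy": -0.4,"dz": 0,"yaw": 0,"fingers": 0},
  {"dx": 0.03,"dy": -0.4,"dz": 0,"yaw": 0,"fingers": 0},
  {"dx": 0.03,"dy": -0.4,"dz": 0,"yaw": 0,"fingers": 0},
  {"dx": 0,"dy": 0,"dz": 0,"yaw": 0,"fingers": 0},
  {"dx": 0,"dy": 0,"dz": 0,"yaw": 0,"fingers": 0},
])

```text
clock: 1.95
position: [0.4282, -0.2876, 0.2311]
tool_rot: [3.141, 0.0, -0.609]
force: [-0.2, 0.5, -0.7]
grip_width: 0.0854
finger_force: 0.0
```

```bash
cat >> h.py <<'E'
def go(p,yaw=None,s=None):
    s=s or readout.observe(); T=tool(s); d=T[:3,:3].T@(np.asarray(p)-T[:3,3])/0.1
    y=0 if yaw is None else -((yaw-s['tool_rot'][2]+np.pi)%(2*np.pi)-np.pi)/(np.pi/2)
    print('go total dx,dy,dz',d,'yaw',y)
def wshot(name):
    s=readout.observe(); im=grab_frame('wrist'); cv2.imwrite(f'pics/{name}.png',im); np.save(f'pics/{name}.npy',dict(s),allow_pickle=True); return s,im
def ld(name): return np.load(f'pics/{name}.npy',allow_pickle=True).item(),cv2.imread(f'pics/{name}.png')
E
python3 - <<'E'
from h import *
s,im=wshot('w1')
print(s['qpos'],s['clock'])
for p in ([.4245,-.2872,.045],[.4495,-.0332,.01],[.5169,-.0796,.01],[.4878,-.4325,.058]): print(proj('wrist',p,s))
E
```

```text
[ 0.408   0.3499  0.0879  1.8888 -0.0382  0.9048 -1.6654] 1.95
[327.3135 213.3662]
[142.1613 310.534 ]
[130.4336 245.8459]
[424.3325  64.4816]
```

View pics/w1.png

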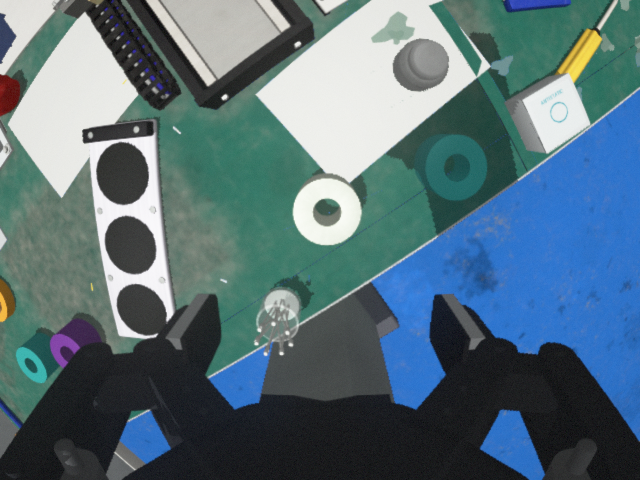

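Wrist view: film roll at (327,210), pads at (122,174), (130,246) and (142,310), bar at (118,132), can lid at (427,61), jar at (281,312). All lie close to where the top view predicts. Next I measure precisely.

Run:
```python
from h import *
s,im=ld('w1'); t=cv2.imread('pics/top0.png')
for b in blobs(im,(0,0,0),(180,255,60),1000,(80,140,172,336)): print('pad',b[0],b[1],b[2],plane('wrist',b[2],.01,s))
for b in blobs(im,(0,0,0),(180,255,60),300,(80,118,160,143)): print('bar',b[1],b[2],plane('wrist',b[2],.022,s))
# film: bright top face and its hole
m=cv2.inRange(cv2.cvtColor(im,cv2.COLOR_BGR2HSV),np.array((15,0,215)),np.array((45,60,255))); k=np.zeros_like(m);k[165:255,285:368]=255;m&=k
print('film val',im[185,327],im[237,327],im[210,300],im[225,303])
c=max(cv2.findContours(m,cv2.RETR_EXTERNAL,cv2.CHAIN_APPROX_NONE)[0],key=cv2.contourArea)
e=cv2.fitEllipse(c);print('film ell',e,plane('wrist',e[0],.045,s))
for b in blobs(t,(15,0,150),(50,60,255),100,(370,245,415,285)): print('film top',b[1],b[2],plane('top',b[2],.045)); ft=b[2]
print('meet',meet(ray('top',ft),ray('wrist',e[0],s)))
```

```text
pad 1210.5 (118, 288, 54, 48) [143.2926 314.5752] [ 0.4448 -0.0304  0.01  ]
pad 2276.0 (97, 143, 51, 61) [122.0539 172.9308] [ 0.5852 -0.127   0.01  ]
bar (83, 121, 70, 21) [117.7195 130.9756] [ 0.6199 -0.1573  0.022 ]
film val [238 246 243] [238 246 243] [243 250 247] [242 249 246]
film ell ((326.6177062988281, 210.88929748535156), (64.32608032226562, 65.75157165527344), 85.41847229003906) [ 0.4267 -0.288   0.045 ]
film top (381, 245, 26, 31) [393.3501 261.55  ] [ 0.4279 -0.2881  0.045 ]
meet (array([ 0.4275, -0.288 ,  0.047 ]), np.float64(0.000936802216255592))
```

Call:
drive_tool([
  {"dx": -0.01,"dy": 0,"dz": 0.4,"yaw": 0,"fingers": 0},
  {"dx": 0,"dy": 0.01,"dz": 0.4,"yaw": 0,"fingers": 0},
  {"dx": 0,"dy": 0,"dz": 0.4,"yaw": 0,"fingers": 0},
  {"dx": 0,"dy": 0,"dz": 0.4,"yaw": 0,"fingers": 0},
  {"dx": 0,"dy": 0,"dz": 0.4,"yaw": 0,"fingers": 0},
  {"dx": 0,"dy": 0,"dz": 0.25,"yaw": 0,"fingers": 0},
  {"dx": 0,"dy": 0,"dz": 0,"yaw": 0,"fingers": 0},
  {"dx": 0,"dy": 0,"dz": 0,"yaw": 0,"fingers": 1},
  {"dx": 0,"dy": 0,"dz": 0,"yaw": 0,"fingers": 1},
  {"dx": 0,"dy": 0,"dz": 0,"yaw": 0,"fingers": 1},
  {"dx": 0,"dy": 0,"dz": 0,"yaw": 0,"fingers": 1},
  {"dx": 0,"dy": 0,"dz": 0,"yaw": 0,"fingers": 1},
], squeeze=40)

```text
clock: 3.2
position: [0.427, -0.2893, 0.008]
tool_rot: [3.141, -0.002, -0.611]
force: [-4.4, -1.3, 11.1]
grip_width: 0.0605
finger_force: 44.4
```

Call:
drive_tool([
  {"dx": 0,"dy": 0,"dz": -0.1,"yaw": 0,"fingers": 1},
  {"dx": 0,"dy": 0,"dz": -0.3,"yaw": 0,"fingers": 1},
  {"dx": 0,"dy": 0,"dz": -0.4,"yaw": 0,"fingers": 1},
  {"dx": 0,"dy": 0,"dz": -0.4,"yaw": 0,"fingers": 1},
  {"dx": -0.067,"dy": -0.32,"dz": 0,"yaw": 0,"fingers": 1},
  {"dx": -0.067,"dy": -0.32,"dz": 0,"yaw": 0,"fingers": 1},
  {"dx": -0.067,"dy": -0.32,"dz": 0,"yaw": 0,"fingers": 1},
  {"dx": -0.067,"dy": -0.32,"dz": 0,"yaw": 0,"fingers": 1},
  {"dx": -0.067,"dy": -0.32,"dz": 0,"yaw": 0,"fingers": 1},
  {"dx": -0.067,"dy": -0.32,"dz": 0,"yaw": 0,"fingers": 1},
  {"dx": -0.067,"dy": -0.32,"dz": 0,"yaw": 0,"fingers": 1},
  {"dx": 0,"dy": 0,"dz": 0,"yaw": 0,"fingers": 1},
  {"dx": 0,"dy": 0,"dz": 0,"yaw": 0,"fingers": 1},
])

```text
clock: 4.5
position: [0.5168, -0.0774, 0.1273]
tool_rot: [-3.141, -0.001, -0.609]
force: [-0.0, 0.0, -2.3]
grip_width: 0.0606
finger_force: 45.0
```

Run:
```python
from h import *
s,im=wshot('w2'); print(s['position'],s['tool_rot'],s['grip_width'],s['qpos'])
for p in ([.4495,-.0332,.01],[.5169,-.0796,.01],[.5843,-.126,.01],[.622,-.156,.022]): print(proj('wrist',p,s))
```

```text
[ 0.5168 -0.0774  0.1273] [-3.141  -0.0008 -0.609 ] 0.06061206809515241 [-0.0184  0.5071  0.0717  1.9654 -0.0562  0.67   -2.0914]
[328.2186 326.7157]
[327.8316 227.7017]
[327.2101 113.2775]
[331.8604  42.3872]
```

View pics/w2.png

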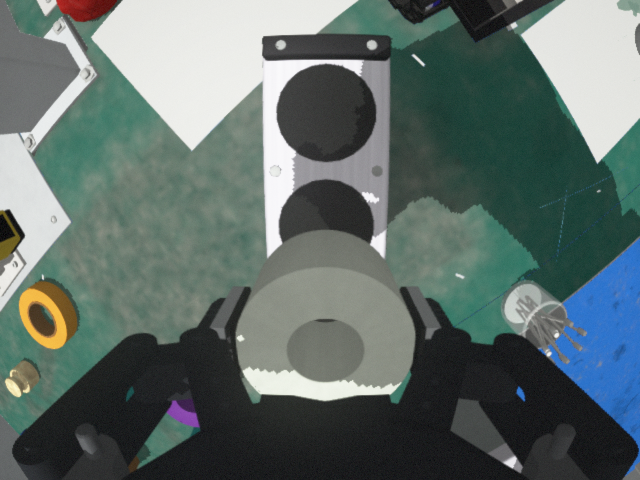

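Wrist view: film held square, hole at (326,350). Core pad is at (326,113), predicted (327,113); bar at (327,47). Before lowering, I check the film's offset in the tool and the board from these pixels.

Run:
```python
from h import *
s,im=ld('w2')
for b in blobs(im,(0,0,0),(180,255,75),1000,(272,62,382,164)):
    e=cv2.fitEllipse(b[3]); print('pad',e,plane('wrist',e[0],.01,s))
f=plane('wrist',(326,350),s['position'][2]+.037,s); print('film',f,(tool(s)[:3,:3].T@(f-s['position'])))
# height check of far pad: two wrist places
s1,im1=ld('w1'); print(meet(ray('wrist',e[0],s),ray('wrist',(122.05,172.93),s1)))
go([.5167,-.0793,.018],-.604,s)
```

```text
pad ((326.409912109375, 112.69580078125), (95.66363525390625, 97.34373474121094), 90.29058074951172) [ 0.585  -0.1258  0.01  ]
film [ 0.5156 -0.0769  0.1643] [-0.0012  0.0003 -0.037 ]
(array([ 0.5853, -0.126 ,  0.0083]), np.float64(0.0006609774436286078))
go total dx,dy,dz [0.0092 0.0167 1.0927] yaw -0.0031805315841544174
```

Call:
drive_tool([
  {"dx": 0.03,"dy": 0.015,"dz": 0.3,"yaw": 0,"fingers": 1},
  {"dx": 0,"dy": 0,"dz": 0.35,"yaw": 0,"fingers": 1},
  {"dx": 0,"dy": 0,"dz": 0.25,"yaw": 0,"fingers": 1},
  {"dx": 0,"dy": 0,"dz": 0.12,"yaw": 0,"fingers": 1},
  {"dx": 0,"dy": 0,"dz": 0.06,"yaw": 0,"fingers": 1},
  {"dx": 0,"dy": 0,"dz": 0,"yaw": 0,"fingers": 1},
  {"dx": 0,"dy": 0,"dz": 0,"yaw": 0,"fingers": 1},
])

```text
clock: 5.25
position: [0.5188, -0.0813, 0.0193]
tool_rot: [-3.141, -0.001, -0.611]
force: [-0.2, -0.1, -2.0]
grip_width: 0.0608
finger_force: 45.3
```

Call:
drive_tool([
  {"dx": 0,"dy": -0.01,"dz": 0.02,"yaw": 0,"fingers": 1},
  {"dx": 0,"dy": 0,"dz": 0,"yaw": 0,"fingers": 1},
  {"dx": 0,"dy": 0,"dz": 0,"yaw": 0,"fingers": 0},
  {"dx": 0,"dy": 0,"dz": 0,"yaw": 0,"fingers": 0},
  {"dx": 0,"dy": 0,"dz": 0,"yaw": 0,"fingers": 0},
  {"dx": 0,"dy": 0,"dz": 0,"yaw": 0,"fingers": 0},
  {"dx": 0,"dy": 0,"dz": -0.15,"yaw": 0,"fingers": 0},
  {"dx": 0,"dy": 0,"dz": -0.4,"yaw": 0,"fingers": 0},
  {"dx": 0,"dy": 0,"dz": -0.4,"yaw": 0,"fingers": 0},
  {"dx": 0,"dy": 0,"dz": -0.4,"yaw": 0,"fingers": 0},
  {"dx": 0,"dy": 0,"dz": -0.4,"yaw": 0,"fingers": 0},
  {"dx": 0,"dy": 0,"dz": 0,"yaw": 0,"fingers": 0},
])

```text
clock: 6.45
position: [0.5209, -0.0804, 0.196]
tool_rot: [-3.138, -0.006, -0.611]
force: [0.2, 0.6, -1.2]
grip_width: 0.0854
finger_force: 0.0
```

Run:
```python
from h import *
s,im=wshot('w3'); print(s['position'],s['tool_rot'],s['grip_width'])
for p in ([.4502,-.0328,.01],[.5175,-.0794,.055],[.585,-.126,.01]): print(proj('wrist',p,s))
go([.4878,-.4325,.231],None,s)
```

```text
[ 0.5209 -0.0804  0.196 ] [-3.1376 -0.006  -0.6109] 0.0853875570924178
[327.7461 297.0675]
[327.5074 226.827 ]
[326.8759 123.6352]
go total dx,dy,dz [ 1.7506  3.0728 -0.3511] yaw 0
```

View pics/w3.png

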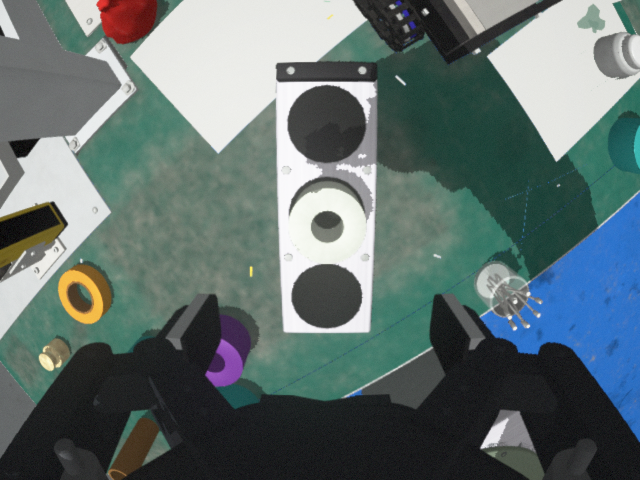

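Film stands centred: its top is at (327,227), exactly as predicted. Now over to the can.

Call:
drive_tool([
  {"dx": 0.19,"dy": 0.34,"dz": -0.04,"yaw": 0,"fingers": 0},
  {"dx": 0.19,"dy": 0.34,"dz": -0.04,"yaw": 0,"fingers": 0},
  {"dx": 0.19,"dy": 0.34,"dz": -0.04,"yaw": 0,"fingers": 0},
  {"dx": 0.19,"dy": 0.34,"dz": -0.04,"yaw": 0,"fingers": 0},
  {"dx": 0.19,"dy": 0.34,"dz": -0.04,"yaw": 0,"fingers": 0},
  {"dx": 0.19,"dy": 0.34,"dz": -0.04,"yaw": 0,"fingers": 0},
  {"dx": 0.19,"dy": 0.34,"dz": -0.04,"yaw": 0,"fingers": 0},
  {"dx": 0.19,"dy": 0.34,"dz": -0.04,"yaw": 0,"fingers": 0},
  {"dx": 0.19,"dy": 0.34,"dz": -0.04,"yaw": 0,"fingers": 0},
  {"dx": 0,"dy": 0,"dz": 0,"yaw": 0,"fingers": 0},
  {"dx": 0,"dy": 0,"dz": 0,"yaw": 0,"fingers": 0},
])

```text
clock: 7.6
position: [0.4827, -0.4292, 0.2257]
tool_rot: [-3.142, 0.002, -0.612]
force: [0.4, 0.4, -0.3]
grip_width: 0.0853
finger_force: 0.0
```

Run:
```python
from h import *
s,im=wshot('w4'); print(s['position'],s['tool_rot'],s['qpos'])
for p in ([.4878,-.4325,.058],): print(proj('wrist',p,s))
im2=im[120:320,200:467]; cv2.imwrite('pics/w4c.png',cv2.resize(im2,None,fx=3,fy=3))
```

```text
[ 0.4827 -0.4292  0.2257] [-3.1415  0.0021 -0.612 ] [ 0.5368  0.5673  0.1511  1.5512 -0.0943  1.0324 -1.4697]
[325.123  206.9132]
```

View pics/w4c.png

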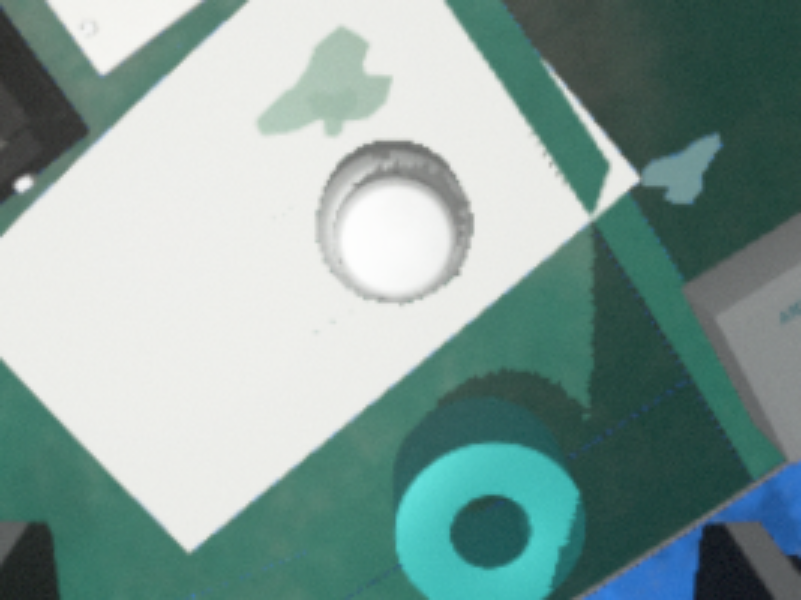

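Crop shows the can's lid centred at crop (397,240), which is wrist pixel (332.3,200).

Run:
```python
from h import *
s,im=ld('w4'); print(plane('wrist',(332.3,200),.058,s)); s1,_=ld('w1')
print(meet(ray('wrist',(332.3,200),s),ray('top',(455.5,237.8))), meet(ray('wrist',(332.3,200),s),ray('wrist',(429,61),s1)))
p=plane('wrist',(332.3,200),.058,s); go([p[0],p[1],.008],-.604,s)
```

```text
[ 0.4892 -0.4409  0.058 ]
(array([ 0.4868, -0.4392,  0.0407]), np.float64(0.0009080250624672439)) (array([ 0.4882, -0.4403,  0.0514]), np.float64(0.00019242877708902423))
go total dx,dy,dz [0.1257 0.059  2.1768] yaw -0.005103778651422239
```

Call:
drive_tool([
  {"dx": 0.12,"dy": 0.055,"dz": 0.3,"yaw": 0,"fingers": 0},
  {"dx": 0,"dy": 0,"dz": 0.45,"yaw": 0,"fingers": 0},
  {"dx": 0,"dy": 0,"dz": 0.45,"yaw": 0,"fingers": 0},
  {"dx": 0,"dy": 0,"dz": 0.45,"yaw": 0,"fingers": 0},
  {"dx": 0,"dy": 0,"dz": 0.4,"yaw": 0,"fingers": 0},
  {"dx": 0,"dy": 0,"dz": 0.15,"yaw": 0,"fingers": 0},
  {"dx": 0,"dy": 0,"dz": 0,"yaw": 0,"fingers": 0},
  {"dx": 0,"dy": 0,"dz": 0,"yaw": 0,"fingers": 1},
  {"dx": 0,"dy": 0,"dz": 0,"yaw": 0,"fingers": 1},
  {"dx": 0,"dy": 0,"dz": 0,"yaw": 0,"fingers": 1},
  {"dx": 0,"dy": 0,"dz": 0,"yaw": 0,"fingers": 1},
  {"dx": 0,"dy": 0,"dz": 0,"yaw": 0,"fingers": 1},
  {"dx": 0,"dy": 0,"dz": 0,"yaw": 0,"fingers": 1},
])

```text
clock: 8.95
position: [0.491, -0.4408, 0.0094]
tool_rot: [-3.142, -0.003, -0.611]
force: [-1.3, 2.2, 12.2]
grip_width: 0.0472
finger_force: 39.5
```

Call:
drive_tool([
  {"dx": 0,"dy": 0,"dz": -0.1,"yaw": 0,"fingers": 1},
  {"dx": 0,"dy": 0,"dz": -0.4,"yaw": 0,"fingers": 1},
  {"dx": 0,"dy": 0,"dz": -0.4,"yaw": 0,"fingers": 1},
  {"dx": 0,"dy": 0,"dz": -0.3,"yaw": 0,"fingers": 1},
  {"dx": -0.266,"dy": -0.311,"dz": 0,"yaw": 0,"fingers": 1},
  {"dx": -0.266,"dy": -0.311,"dz": 0,"yaw": 0,"fingers": 1},
  {"dx": -0.266,"dy": -0.311,"dz": 0,"yaw": 0,"fingers": 1},
  {"dx": -0.266,"dy": -0.311,"dz": 0,"yaw": 0,"fingers": 1},
  {"dx": -0.266,"dy": -0.311,"dz": 0,"yaw": 0,"fingers": 1},
  {"dx": -0.266,"dy": -0.311,"dz": 0,"yaw": 0,"fingers": 1},
  {"dx": -0.266,"dy": -0.311,"dz": 0,"yaw": 0,"fingers": 1},
  {"dx": -0.266,"dy": -0.311,"dz": 0,"yaw": 0,"fingers": 1},
  {"dx": -0.266,"dy": -0.311,"dz": 0,"yaw": 0,"fingers": 1},
  {"dx": -0.266,"dy": -0.311,"dz": 0,"yaw": 0,"fingers": 1},
  {"dx": 0,"dy": 0,"dz": 0,"yaw": 0,"fingers": 1},
  {"dx": 0,"dy": 0,"dz": 0,"yaw": 0,"fingers": 1},
])

```text
clock: 10.55
position: [0.4508, -0.0321, 0.1282]
tool_rot: [-3.141, -0.001, -0.608]
force: [-0.5, -0.9, -1.7]
grip_width: 0.0469
finger_force: 41.9
```

Run:
```python
from h import *
s,im=wshot('w5'); print(s['position'],s['tool_rot'],s['grip_width'],s['qpos'])
print(proj('wrist',[.5175,-.0794,.055],s),proj('wrist',[.45,-.0328,.01],s))
go([.4514,-.0337,.02],-.604,s)
```

```text
[ 0.4508 -0.0321  0.1282] [-3.1406 -0.001  -0.6085] 0.046936494110771415 [-0.165   0.4184  0.1329  2.1415 -0.0979  0.5858 -2.1411]
[326.5919 111.7064] [326.9134 229.5682]
go total dx,dy,dz [0.0127 0.0108 1.0824] yaw -0.0028477303537178334
```

View pics/w5.png

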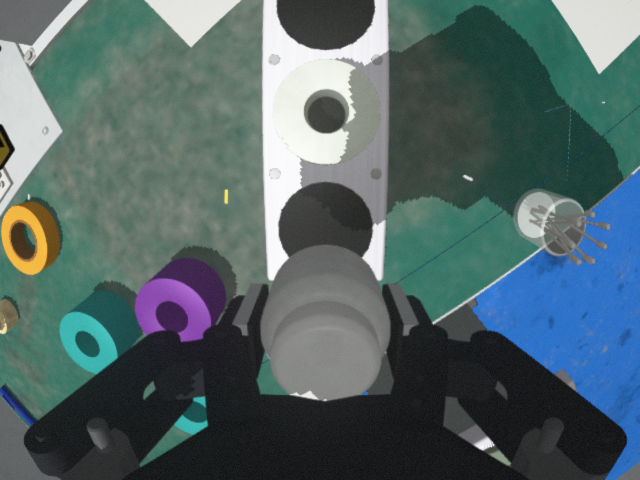

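Film on the pad at (326,112), as predicted; the can hangs upright over its pad. Lowering.

Call:
drive_tool([
  {"dx": 0.015,"dy": 0.01,"dz": 0.3,"yaw": 0,"fingers": 1},
  {"dx": 0,"dy": 0,"dz": 0.35,"yaw": 0,"fingers": 1},
  {"dx": 0,"dy": 0,"dz": 0.25,"yaw": 0,"fingers": 1},
  {"dx": 0,"dy": 0,"dz": 0.12,"yaw": 0,"fingers": 1},
  {"dx": 0,"dy": 0,"dz": 0.06,"yaw": 0,"fingers": 1},
  {"dx": 0,"dy": 0,"dz": 0,"yaw": 0,"fingers": 1},
  {"dx": 0,"dy": 0,"dz": 0.015,"yaw": 0,"fingers": 1},
  {"dx": 0,"dy": 0,"dz": 0,"yaw": 0,"fingers": 1},
])

```text
clock: 11.4
position: [0.4518, -0.035, 0.0186]
tool_rot: [-3.141, -0.001, -0.611]
force: [-0.3, -0.3, -0.7]
grip_width: 0.0468
finger_force: 43.1
```

Call:
drive_tool([
  {"dx": 0,"dy": 0,"dz": 0,"yaw": 0,"fingers": 0},
  {"dx": 0,"dy": 0,"dz": 0,"yaw": 0,"fingers": 0},
  {"dx": 0,"dy": 0,"dz": 0,"yaw": 0,"fingers": 0},
  {"dx": 0,"dy": 0,"dz": 0,"yaw": 0,"fingers": 0},
  {"dx": 0,"dy": 0,"dz": 0,"yaw": 0,"fingers": 0},
  {"dx": 0,"dy": 0,"dz": -0.15,"yaw": 0,"fingers": 0},
  {"dx": 0,"dy": 0,"dz": -0.4,"yaw": 0,"fingers": 0},
  {"dx": 0,"dy": 0,"dz": -0.4,"yaw": 0,"fingers": 0},
  {"dx": 0,"dy": 0,"dz": -0.4,"yaw": 0,"fingers": 0},
  {"dx": 0,"dy": 0,"dz": -0.4,"yaw": 0,"fingers": 0},
  {"dx": 0,"dy": 0,"dz": -0.3,"yaw": 0,"fingers": 0},
])

```text
clock: 12.5
position: [0.4513, -0.0347, 0.2252]
tool_rot: [-3.14, -0.001, -0.611]
force: [0.4, 0.0, 1.1]
grip_width: 0.0852
finger_force: 0.0
```

Call:
drive_tool([
  {"dx": 0,"dy": 0,"dz": 0,"yaw": -0.095,"fingers": 0},
  {"dx": 0,"dy": 0,"dz": 0,"yaw": -0.095,"fingers": 0},
  {"dx": 0,"dy": 0,"dz": 0,"yaw": -0.095,"fingers": 0},
  {"dx": 0,"dy": 0,"dz": 0,"yaw": -0.095,"fingers": 0},
  {"dx": 0,"dy": 0,"dz": 0,"yaw": -0.095,"fingers": 0},
  {"dx": 0,"dy": 0,"dz": 0,"yaw": -0.095,"fingers": 0},
  {"dx": 0,"dy": 0,"dz": 0,"yaw": -0.095,"fingers": 0},
  {"dx": 0,"dy": 0,"dz": 0,"yaw": -0.095,"fingers": 0},
  {"dx": 0,"dy": 0,"dz": 0,"yaw": -0.095,"fingers": 0},
  {"dx": 0,"dy": 0,"dz": 0,"yaw": -0.095,"fingers": 0},
  {"dx": 0,"dy": 0,"dz": 0,"yaw": -0.095,"fingers": 0},
  {"dx": 0,"dy": 0,"dz": 0,"yaw": -0.095,"fingers": 0},
  {"dx": 0,"dy": 0,"dz": 0,"yaw": -0.095,"fingers": 0},
  {"dx": 0,"dy": 0,"dz": 0,"yaw": -0.095,"fingers": 0},
  {"dx": 0,"dy": 0,"dz": 0,"yaw": -0.095,"fingers": 0},
  {"dx": 0,"dy": 0,"dz": 0,"yaw": -0.095,"fingers": 0},
  {"dx": 0,"dy": 0,"dz": 0,"yaw": -0.095,"fingers": 0},
  {"dx": 0,"dy": 0,"dz": 0,"yaw": -0.095,"fingers": 0},
  {"dx": 0,"dy": 0,"dz": 0,"yaw": -0.095,"fingers": 0},
  {"dx": 0,"dy": 0,"dz": 0,"yaw": -0.095,"fingers": 0},
])

```text
clock: 14.5
position: [0.451, -0.0346, 0.2228]
tool_rot: [-3.141, -0.0, 2.38]
force: [0.2, 0.7, -0.3]
grip_width: 0.0854
finger_force: 0.0
```

Run:
```python
from h import *
s=readout.observe(); print(s['qpos'],s['tool_rot'],s['position'])
t=cv2.imread('pics/top0.png')
for b in blobs(t,(10,20,150),(40,130,255),20,(130,180,162,215)): print('weight',b[0],b[1],b[2],plane('top',b[2],.03))
g=grab_frame('top'); cv2.imwrite('pics/top1.png',g)
T=tool(s); yaw=2.537; Rn=R.from_euler('xyz',[np.pi,0,yaw]).as_matrix()
print('yaw go',(-(yaw-s['tool_rot'][2]))/(np.pi/2)); print(Rn.T@(np.array([.574,.308,.22])-s['position'])/.1)
```

```text
[ 0.2655  0.2783 -0.384   2.0293  0.1365  0.8581  0.6146] [-3.1414 -0.0001  2.3801] [ 0.451  -0.0346  0.2228]
weight 78.0 (137, 192, 12, 13) [142.0811 197.9865] [0.5725 0.3157 0.03  ]
yaw go -0.09990215508386702
[0.9358 3.518  0.0277]
```

Call:
drive_tool([
  {"dx": 0,"dy": 0,"dz": 0,"yaw": -0.05,"fingers": 0},
  {"dx": 0,"dy": 0,"dz": 0,"yaw": -0.05,"fingers": 0},
  {"dx": 0.11,"dy": 0.395,"dz": 0,"yaw": 0,"fingers": 0},
  {"dx": 0.11,"dy": 0.395,"dz": 0,"yaw": 0,"fingers": 0},
  {"dx": 0.11,"dy": 0.395,"dz": 0,"yaw": 0,"fingers": 0},
  {"dx": 0.11,"dy": 0.395,"dz": 0,"yaw": 0,"fingers": 0},
  {"dx": 0.11,"dy": 0.395,"dz": 0,"yaw": 0,"fingers": 0},
  {"dx": 0.11,"dy": 0.395,"dz": 0,"yaw": 0,"fingers": 0},
  {"dx": 0.11,"dy": 0.395,"dz": 0,"yaw": 0,"fingers": 0},
  {"dx": 0.11,"dy": 0.395,"dz": 0,"yaw": 0,"fingers": 0},
  {"dx": 0.11,"dy": 0.395,"dz": 0,"yaw": 0,"fingers": 0},
  {"dx": 0,"dy": 0,"dz": 0,"yaw": 0,"fingers": 0},
  {"dx": 0,"dy": 0,"dz": 0,"yaw": 0,"fingers": 0},
])

```text
clock: 15.85
position: [0.5734, 0.3141, 0.2221]
tool_rot: [-3.141, -0.001, 2.53]
force: [-0.5, -1.0, 0.3]
grip_width: 0.0851
finger_force: 0.0
```

Run:
```python
from h import *
s,im=wshot('w6'); print(s['position'],s['tool_rot'],s['qpos'])
print(proj('wrist',[.5725,.313,.037],s),proj('wrist',[.4177,.285,.1],s))
```

```text
[0.5734 0.3141 0.2221] [-3.1406 -0.0006  2.5299] [-0.3116  0.6081 -0.4398  1.5096  0.278   1.0872  0.1468]
[323.1729 211.149 ] [172.1065  85.458 ]
```

View pics/w6.png

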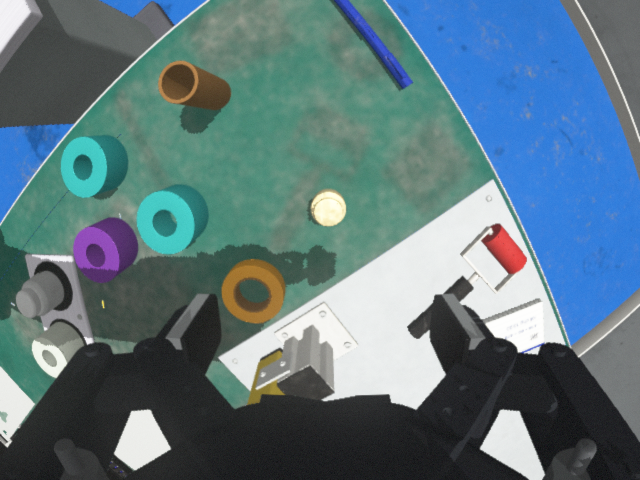

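Wrist view: weight's head at about (328,208), tape at (252,290), core rim at (179,84). The film lies on the middle pad and the can on the end pad.

Run:
```python
from h import *
s,im=ld('w6')
for b in blobs(im,(10,15,140),(45,150,255),200,(300,180,360,235)):
    print('weight blob',b[0],b[1],b[2]); w=b
c=w[2]
im2=cv2.cvtColor(im,cv2.COLOR_BGR2GRAY)[185:230,305:352]; e=cv2.HoughCircles(cv2.resize(im2,None,fx=4,fy=4,interpolation=cv2.INTER_CUBIC),cv2.HOUGH_GRADIENT,1.5,400,param1=100,param2=20,minRadius=40,maxRadius=90)
print(e if e is None else [(x/4+305,y/4+185,r/4) for x,y,r in e[0]])
print('at body mid',plane('wrist',c,.03,s),'top',plane('wrist',(328,208),.037,s))
print('meet',meet(ray('wrist',(328,208),s),ray('top',(142.3,197.5))))
for uv in((179,84.5),): print('core',plane('wrist',uv,.1,s),meet(ray('wrist',uv,s),ray('top',(141.5,262.5))))
b=blobs(im,(5,80,60),(20,255,220),200,(150,50,240,120)); print([x[1:3] for x in b])
p=plane('wrist',c,.03,s); go([p[0],p[1],.012],2.537,s)
```

```text
weight blob 972.0 (311, 189, 35, 37) [328. 207.]
[(np.float32(329.5625), np.float32(208.8125), np.float32(16.6))]
at body mid [0.5731 0.318  0.03  ] top [0.5726 0.3182 0.037 ]
meet (array([0.5746, 0.3169, 0.025 ]), np.float64(0.00024034159668806542))
core [0.4209 0.2897 0.1   ] (array([0.4177, 0.2892, 0.0948]), np.float64(0.0028251334670556663))
[((158, 61, 73, 49), array([192.7,  89.1]))]
go total dx,dy,dz [0.0242 0.0319 2.1007] yaw -0.004518298257830662
```

Call:
drive_tool([
  {"dx": 0.024,"dy": 0.032,"dz": 0.3,"yaw": 0,"fingers": 0},
  {"dx": 0,"dy": 0,"dz": 0.45,"yaw": 0,"fingers": 0},
  {"dx": 0,"dy": 0,"dz": 0.45,"yaw": 0,"fingers": 0},
  {"dx": 0,"dy": 0,"dz": 0.45,"yaw": 0,"fingers": 0},
  {"dx": 0,"dy": 0,"dz": 0.35,"yaw": 0,"fingers": 0},
  {"dx": 0,"dy": 0,"dz": 0.14,"yaw": 0,"fingers": 0},
  {"dx": 0,"dy": 0,"dz": 0,"yaw": 0,"fingers": 0},
  {"dx": 0,"dy": 0,"dz": 0,"yaw": 0,"fingers": 1},
  {"dx": 0,"dy": 0,"dz": 0,"yaw": 0,"fingers": 1},
  {"dx": 0,"dy": 0,"dz": 0,"yaw": 0,"fingers": 1},
  {"dx": 0,"dy": 0,"dz": 0,"yaw": 0,"fingers": 1},
  {"dx": 0,"dy": 0,"dz": 0,"yaw": 0,"fingers": 1},
  {"dx": 0,"dy": 0,"dz": 0,"yaw": 0,"fingers": 1},
  {"dx": 0,"dy": 0,"dz": 0,"yaw": 0,"fingers": 1},
])

```text
clock: 17.3
position: [0.5743, 0.3176, 0.0102]
tool_rot: [3.14, 0.001, 2.531]
force: [-3.2, -2.4, 12.8]
grip_width: 0.0304
finger_force: 38.7
```

Call:
drive_tool([
  {"dx": 0,"dy": 0,"dz": -0.1,"yaw": 0,"fingers": 1},
  {"dx": 0,"dy": 0,"dz": -0.4,"yaw": 0,"fingers": 1},
  {"dx": 0,"dy": 0,"dz": -0.4,"yaw": 0,"fingers": 1},
  {"dx": 0,"dy": 0,"dz": -0.4,"yaw": 0,"fingers": 1},
  {"dx": -0.182,"dy": -0.357,"dz": 0,"yaw": 0,"fingers": 1},
  {"dx": -0.182,"dy": -0.357,"dz": 0,"yaw": 0,"fingers": 1},
  {"dx": -0.182,"dy": -0.357,"dz": 0,"yaw": 0,"fingers": 1},
  {"dx": -0.182,"dy": -0.357,"dz": 0,"yaw": 0,"fingers": 1},
  {"dx": -0.182,"dy": -0.357,"dz": 0,"yaw": 0,"fingers": 1},
  {"dx": -0.182,"dy": -0.357,"dz": 0,"yaw": 0,"fingers": 1},
  {"dx": -0.182,"dy": -0.357,"dz": 0,"yaw": 0,"fingers": 1},
  {"dx": -0.182,"dy": -0.357,"dz": 0,"yaw": 0,"fingers": 1},
  {"dx": -0.182,"dy": -0.357,"dz": 0,"yaw": 0,"fingers": 1},
  {"dx": -0.182,"dy": -0.357,"dz": 0,"yaw": 0,"fingers": 1},
  {"dx": 0,"dy": 0,"dz": 0,"yaw": 0,"fingers": 1},
  {"dx": 0,"dy": 0,"dz": 0,"yaw": 0,"fingers": 1},
])

```text
clock: 18.9
position: [0.518, -0.0802, 0.1393]
tool_rot: [3.142, 0.0, 2.529]
force: [0.7, 0.9, -4.7]
grip_width: 0.03
finger_force: 41.0
```

Run:
```python
from h import *
s,im=wshot('w7'); print(s['position'],s['tool_rot'],s['grip_width'])
print(proj('wrist',[.5175,-.0794,.055],s),proj('wrist',[.45,-.0328,.068],s))
go([.5188,-.0798,.065],2.537,s)
```

```text
[ 0.518  -0.0802  0.1393] [3.1416 0.0003 2.529 ] 0.03002100860283966
[325.2564 242.4649] [324.0679 110.6776]
go total dx,dy,dz [-0.0039  0.0082  0.7427] yaw -0.005086725509879546
```

View pics/w7.png

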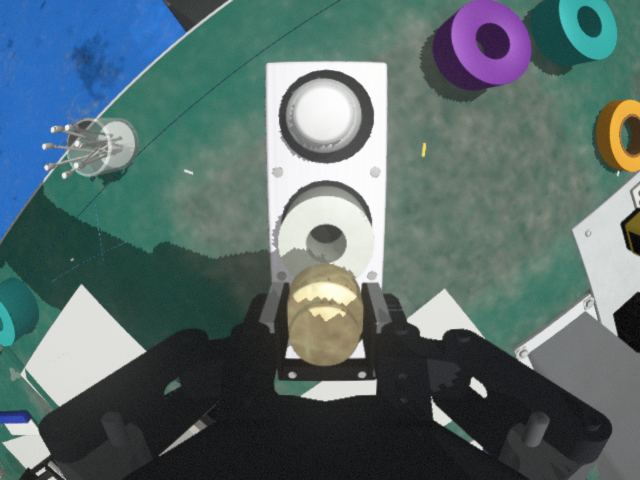

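Can stands centred on its pad (324,112), film top at (326,242), weight held upright at (325,305). Lowering the weight onto the film.

Call:
drive_tool([
  {"dx": 0,"dy": 0.008,"dz": 0.3,"yaw": 0,"fingers": 1},
  {"dx": 0,"dy": 0,"dz": 0.25,"yaw": 0,"fingers": 1},
  {"dx": 0,"dy": 0,"dz": 0.1,"yaw": 0,"fingers": 1},
  {"dx": 0,"dy": 0,"dz": 0.06,"yaw": 0,"fingers": 1},
  {"dx": 0,"dy": 0,"dz": 0.02,"yaw": 0,"fingers": 1},
  {"dx": 0,"dy": 0,"dz": 0.01,"yaw": 0,"fingers": 1},
  {"dx": 0,"dy": 0,"dz": 0,"yaw": 0,"fingers": 1},
])

```text
clock: 19.65
position: [0.5191, -0.0788, 0.0655]
tool_rot: [3.141, 0.001, 2.531]
force: [-0.1, 0.0, -4.7]
grip_width: 0.0298
finger_force: 41.0
```

Call:
drive_tool([
  {"dx": 0,"dy": 0,"dz": 0.015,"yaw": 0,"fingers": 1},
  {"dx": 0,"dy": 0,"dz": 0.01,"yaw": 0,"fingers": 1},
  {"dx": 0,"dy": 0,"dz": 0,"yaw": 0,"fingers": 1},
  {"dx": 0,"dy": 0,"dz": 0,"yaw": 0,"fingers": 1},
])

```text
clock: 20.05
position: [0.5195, -0.079, 0.0648]
tool_rot: [3.141, 0.003, 2.531]
force: [-12.1, 1.4, 43.1]
grip_width: 0.0297
finger_force: 45.7
```

Call:
drive_tool([
  {"dx": 0,"dy": 0,"dz": -0.016,"yaw": 0,"fingers": 1},
  {"dx": 0,"dy": 0,"dz": 0,"yaw": 0,"fingers": 1},
])

```text
clock: 20.25
position: [0.5193, -0.0789, 0.065]
tool_rot: [3.141, 0.002, 2.531]
force: [-3.9, -0.1, 17.7]
grip_width: 0.0299
finger_force: 43.1
```

Call:
drive_tool([
  {"dx": 0,"dy": 0,"dz": -0.009,"yaw": 0,"fingers": 1},
  {"dx": 0,"dy": 0,"dz": 0,"yaw": 0,"fingers": 1},
  {"dx": 0,"dy": 0,"dz": 0,"yaw": 0,"fingers": 0},
  {"dx": 0,"dy": 0,"dz": 0,"yaw": 0,"fingers": 0},
  {"dx": 0,"dy": 0,"dz": 0,"yaw": 0,"fingers": 0},
  {"dx": 0,"dy": 0,"dz": 0,"yaw": 0,"fingers": 0},
  {"dx": 0,"dy": 0,"dz": 0,"yaw": 0,"fingers": 0},
  {"dx": 0,"dy": 0,"dz": -0.15,"yaw": 0,"fingers": 0},
  {"dx": 0,"dy": 0,"dz": -0.4,"yaw": 0,"fingers": 0},
  {"dx": 0,"dy": 0,"dz": -0.4,"yaw": 0,"fingers": 0},
  {"dx": 0,"dy": 0,"dz": -0.4,"yaw": 0,"fingers": 0},
  {"dx": 0,"dy": 0,"dz": -0.25,"yaw": 0,"fingers": 0},
  {"dx": 0,"dy": 0,"dz": 0,"yaw": 0,"fingers": 0},
])

```text
clock: 21.55
position: [0.52, -0.0789, 0.2281]
tool_rot: [3.139, 0.005, 2.531]
force: [0.1, -0.5, -1.1]
grip_width: 0.0855
finger_force: 0.0
```

Run:
```python
from h import *
s,im=wshot('w8'); print(s['position'],s['tool_rot'])
for p in ([.5175,-.0794,.092],[.5175,-.0794,.055],[.45,-.0328,.068],[.585,-.126,.01]): print(proj('wrist',p,s))
go([.42,.289,.225],2.537,s)
cv2.imwrite('pics/w8c.png',cv2.resize(im[60:320,190:460],None,fx=2.2,fy=2.2))
```

```text
[ 0.52   -0.0789  0.2281] [3.1394 0.0047 2.5307]
[321.7642 221.2531]
[321.9615 211.1206]
[321.0496 115.3378]
[322.8672 278.5246]
go total dx,dy,dz [2.9296 2.4395 0.0222] yaw -0.004008276650808273
```

View pics/w8c.png

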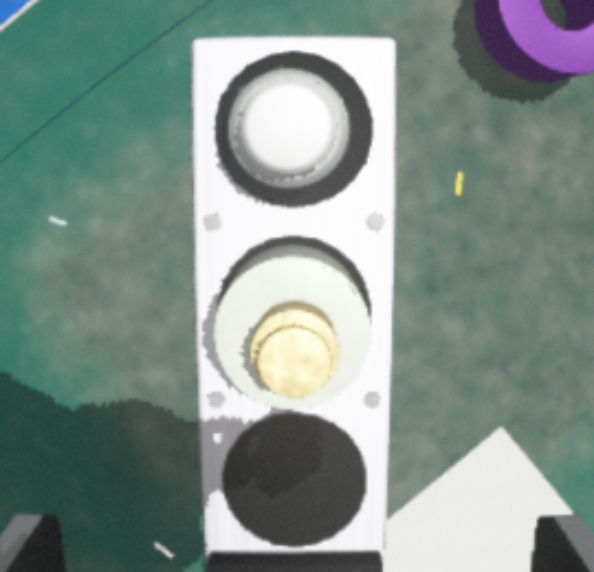

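Crop: the weight sits centred on the film (about 2 px off, under 2 mm) and the can is centred on its pad. On to the core.

Call:
drive_tool([
  {"dx": 0.293,"dy": 0.244,"dz": 0,"yaw": 0,"fingers": 0},
  {"dx": 0.293,"dy": 0.244,"dz": 0,"yaw": 0,"fingers": 0},
  {"dx": 0.293,"dy": 0.244,"dz": 0,"yaw": 0,"fingers": 0},
  {"dx": 0.293,"dy": 0.244,"dz": 0,"yaw": 0,"fingers": 0},
  {"dx": 0.293,"dy": 0.244,"dz": 0,"yaw": 0,"fingers": 0},
  {"dx": 0.293,"dy": 0.244,"dz": 0,"yaw": 0,"fingers": 0},
  {"dx": 0.293,"dy": 0.244,"dz": 0,"yaw": 0,"fingers": 0},
  {"dx": 0.293,"dy": 0.244,"dz": 0,"yaw": 0,"fingers": 0},
  {"dx": 0.293,"dy": 0.244,"dz": 0,"yaw": 0,"fingers": 0},
  {"dx": 0.293,"dy": 0.244,"dz": 0,"yaw": 0,"fingers": 0},
  {"dx": 0,"dy": 0,"dz": 0,"yaw": 0,"fingers": 0},
  {"dx": 0,"dy": 0,"dz": 0,"yaw": 0,"fingers": 0},
])

```text
clock: 22.8
position: [0.4177, 0.2894, 0.2236]
tool_rot: [-3.14, -0.001, 2.533]
force: [-0.2, -1.0, 0.1]
grip_width: 0.0859
finger_force: 0.0
```

Run:
```python
from h import *
s,im=wshot('w9'); print(s['position'],s['tool_rot'],s['qpos'])
print(proj('wrist',[.42,.2895,.1],s),proj('wrist',[.42,.2895,.0],s))
cv2.imwrite('pics/w9c.png',cv2.resize(im[140:300,230:430],None,fx=3,fy=3))
```

```text
[0.4177 0.2894 0.2236] [-3.1399 -0.0009  2.5329] [-0.2594  0.398  -0.5988  1.888   0.2733  0.9393 -0.0232]
[326.744  230.8958] [326.297 205.229]
```

View pics/w9c.png

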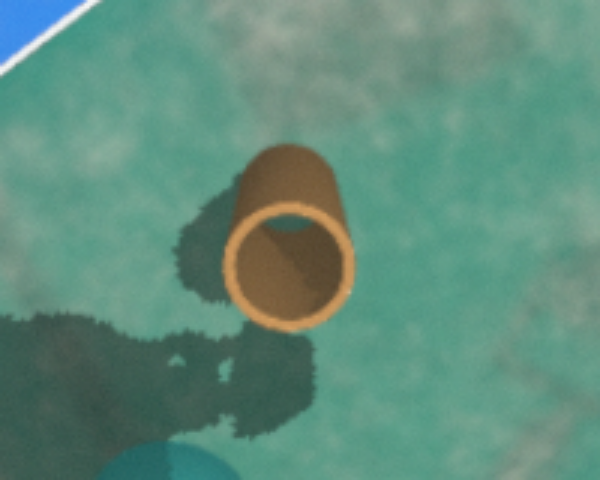

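Core rim at wrist pixel (326.3,228.7), predicted (326.7,230.9): about 1.5 mm off, so I go straight down.

Call:
drive_tool([
  {"dx": 0,"dy": 0.013,"dz": 0.3,"yaw": 0,"fingers": 0},
  {"dx": 0,"dy": 0,"dz": 0.45,"yaw": 0,"fingers": 0},
  {"dx": 0,"dy": 0,"dz": 0.45,"yaw": 0,"fingers": 0},
  {"dx": 0,"dy": 0,"dz": 0.35,"yaw": 0,"fingers": 0},
  {"dx": 0,"dy": 0,"dz": 0.17,"yaw": 0,"fingers": 0},
  {"dx": 0,"dy": 0,"dz": 0,"yaw": 0,"fingers": 0},
  {"dx": 0,"dy": 0,"dz": 0,"yaw": 0,"fingers": 1},
  {"dx": 0,"dy": 0,"dz": 0,"yaw": 0,"fingers": 1},
  {"dx": 0,"dy": 0,"dz": 0,"yaw": 0,"fingers": 1},
  {"dx": 0,"dy": 0,"dz": 0,"yaw": 0,"fingers": 1},
  {"dx": 0,"dy": 0,"dz": 0,"yaw": 0,"fingers": 1},
  {"dx": 0,"dy": 0,"dz": 0,"yaw": 0,"fingers": 1},
  {"dx": 0,"dy": 0,"dz": 0,"yaw": 0,"fingers": 1},
], squeeze=30)

```text
clock: 24.15
position: [0.4198, 0.2904, 0.0535]
tool_rot: [3.14, 0.001, 2.531]
force: [-0.4, -1.6, 9.6]
grip_width: 0.0324
finger_force: 33.5
```

Call:
drive_tool([
  {"dx": 0,"dy": 0,"dz": -0.1,"yaw": 0,"fingers": 1},
  {"dx": 0,"dy": 0,"dz": -0.4,"yaw": 0,"fingers": 1},
  {"dx": 0,"dy": 0,"dz": -0.4,"yaw": 0,"fingers": 1},
  {"dx": 0,"dy": 0,"dz": -0.35,"yaw": 0,"fingers": 1},
  {"dx": -0.34,"dy": -0.224,"dz": 0,"yaw": 0,"fingers": 1},
  {"dx": -0.34,"dy": -0.224,"dz": 0,"yaw": 0,"fingers": 1},
  {"dx": -0.34,"dy": -0.224,"dz": 0,"yaw": 0,"fingers": 1},
  {"dx": -0.34,"dy": -0.224,"dz": 0,"yaw": 0,"fingers": 1},
  {"dx": -0.34,"dy": -0.224,"dz": 0,"yaw": 0,"fingers": 1},
  {"dx": -0.34,"dy": -0.224,"dz": 0,"yaw": 0,"fingers": 1},
  {"dx": -0.34,"dy": -0.224,"dz": 0,"yaw": 0,"fingers": 1},
  {"dx": -0.34,"dy": -0.224,"dz": 0,"yaw": 0,"fingers": 1},
  {"dx": -0.34,"dy": -0.224,"dz": 0,"yaw": 0,"fingers": 1},
  {"dx": -0.34,"dy": -0.224,"dz": 0,"yaw": 0,"fingers": 1},
  {"dx": -0.34,"dy": -0.224,"dz": 0,"yaw": 0,"fingers": 1},
  {"dx": 0,"dy": 0,"dz": 0,"yaw": 0,"fingers": 1},
  {"dx": 0,"dy": 0,"dz": 0,"yaw": 0,"fingers": 1},
])

```text
clock: 25.85
position: [0.5842, -0.1266, 0.1781]
tool_rot: [3.141, -0.0, 2.53]
force: [-0.3, 1.8, 0.0]
grip_width: 0.0327
finger_force: 32.6
```

Run:
```python
from h import *
s,im=wshot('w10'); print(s['position'],s['tool_rot'],s['grip_width'])
for p in ([.5175,-.0794,.092],[.5175,-.0794,.055],[.585,-.126,.01]): print(proj('wrist',p,s))
go([.585,-.126,.065],2.537,s)
```

```text
[ 0.5842 -0.1266  0.1781] [ 3.1412 -0.0005  2.5296] 0.032656643490831375
[325.0926 114.2146]
[324.9725 116.9081]
[325.6486 215.7324]
go total dx,dy,dz [-0.0039  0.0095  1.1309] yaw -0.004721262844526423
```

View pics/w10.png

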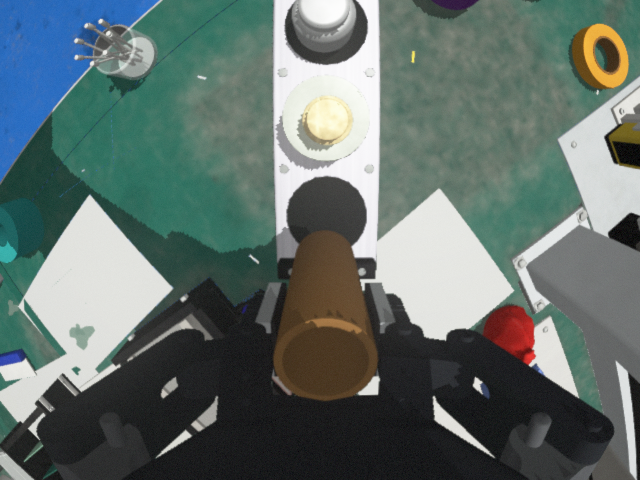

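Core held upright at (325,355); its pad is at (326,215), as predicted. Lowering.

Call:
drive_tool([
  {"dx": -0.003,"dy": 0.009,"dz": 0.3,"yaw": 0,"fingers": 1},
  {"dx": 0,"dy": 0,"dz": 0.4,"yaw": 0,"fingers": 1},
  {"dx": 0,"dy": 0,"dz": 0.25,"yaw": 0,"fingers": 1},
  {"dx": 0,"dy": 0,"dz": 0.12,"yaw": 0,"fingers": 1},
  {"dx": 0,"dy": 0,"dz": 0.06,"yaw": 0,"fingers": 1},
  {"dx": 0,"dy": 0,"dz": 0,"yaw": 0,"fingers": 1},
  {"dx": 0,"dy": 0,"dz": 0.005,"yaw": 0,"fingers": 1},
  {"dx": 0,"dy": 0,"dz": 0.005,"yaw": 0,"fingers": 1},
  {"dx": 0,"dy": 0,"dz": 0,"yaw": 0,"fingers": 1},
])

```text
clock: 26.8
position: [0.5855, -0.1257, 0.0645]
tool_rot: [3.141, 0.001, 2.531]
force: [-0.0, 0.8, -0.2]
grip_width: 0.0322
finger_force: 32.5
```

Call:
drive_tool([
  {"dx": 0,"dy": 0,"dz": 0.007,"yaw": 0,"fingers": 1},
  {"dx": 0,"dy": 0,"dz": 0,"yaw": 0,"fingers": 1},
])

```text
clock: 27.0
position: [0.5855, -0.1257, 0.0636]
tool_rot: [3.141, 0.001, 2.531]
force: [-0.5, -0.4, 5.3]
grip_width: 0.0322
finger_force: 33.1
```

Call:
drive_tool([
  {"dx": 0,"dy": 0,"dz": -0.002,"yaw": 0,"fingers": 0.3},
  {"dx": 0,"dy": 0,"dz": 0,"yaw": 0,"fingers": 0.3},
  {"dx": 0,"dy": 0,"dz": 0,"yaw": 0,"fingers": 0},
  {"dx": 0,"dy": 0,"dz": 0,"yaw": 0,"fingers": 0},
  {"dx": 0,"dy": 0,"dz": 0,"yaw": 0,"fingers": 0},
  {"dx": 0,"dy": 0,"dz": -0.1,"yaw": 0,"fingers": 0},
  {"dx": 0,"dy": 0,"dz": -0.3,"yaw": 0,"fingers": 0},
  {"dx": 0,"dy": 0,"dz": -0.4,"yaw": 0,"fingers": 0},
  {"dx": 0,"dy": 0,"dz": -0.4,"yaw": 0,"fingers": 0},
  {"dx": 0,"dy": 0,"dz": -0.4,"yaw": 0,"fingers": 0},
  {"dx": 0,"dy": 0,"dz": -0.2,"yaw": 0,"fingers": 0},
  {"dx": 0,"dy": 0,"dz": 0,"yaw": 0,"fingers": 0},
])

```text
clock: 28.2
position: [0.5863, -0.1256, 0.2471]
tool_rot: [3.14, 0.005, 2.531]
force: [-0.1, -0.1, -0.3]
grip_width: 0.085
finger_force: 0.0
```

Run:
```python
from h import *
s,im=wshot('w11'); print(s['position'],s['tool_rot'])
for p in ([.585,-.126,.11],[.585,-.126,.01],[.5175,-.0794,.092],[.5175,-.0794,.055],[.45,-.0328,.068]): print(proj('wrist',p,s))
g=grab_frame('scene')
a=cv2.resize(im[30:310,190:470],None,fx=2,fy=2); b=cv2.resize(g[180:320,280:338],None,fx=4,fy=4)
print(a.shape,b.shape); cv2.imwrite('pics/fin.png',np.hstack([a,b]))
```

```text
[ 0.5863 -0.1256  0.2471] [3.1396 0.0047 2.531 ]
[322.8505 222.157 ]
[323.0457 198.9948]
[322.1001 116.2795]
[322.2709 117.9845]
[321.5742  25.8411]
(560, 560, 3) (560, 232, 3)
```

View pics/fin.png

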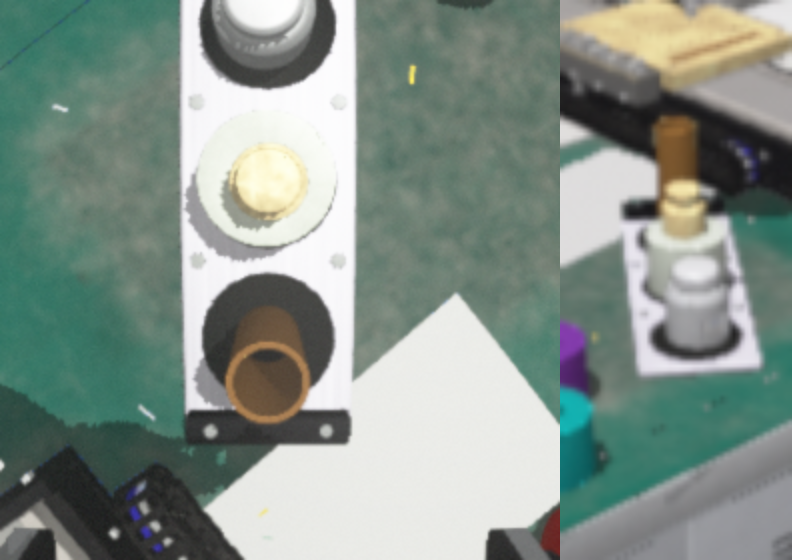

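The final view shows everything upright and centred: core rim at (323.8,221.5), predicted (322.9,222.2). The gripper is clear. Handing in.

```bash
python3 -c "
from workcell import workorder; print(workorder.job_done())"
```

```text
the job is handed in; nothing more can be done
None
```

The job is handed in at 28 s on the clock: core, film roll and can stand upright on their pads within a few millimetres of centre by my camera checks, the weight is centred on the film roll, everything is released, and the tape, jar and carton were not touched (the hand-in gave no verdict).

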